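# Nip up a gear pump's front cover

## Robot

A 6-joint arm with a two-finger parallel gripper is mounted at the origin on the work surface. World frame = base frame: x ahead of the robot, y to its left, z up, the work surface at z = 0. Lengths are in m, angles in degrees, forces in N, time in s.
With the tool pointing down it reaches from about 0.25 to 0.725 m from the base axis. Payload 9.7 kg.
Tool frame: the origin (TCP) lies midway between the tips of the shut fingers; the grasp point (between the pads) lies bot.hold_point_z behind it (bot.hold_point_z is the distance from the TCP to the grasp point, in m); z points along the fingers, y is the line along which they close (so a half turn about z gives the same grasp; the last joint's range is limited). The gripper opens to 85 mm and grips with 20 to 120 N. Pads are 22 mm wide; open, the fingers measure 114 mm over their backs; the gripper's body (76 mm by 85 mm) begins 54 mm behind the grasp point. The pads swing forward as they close: fully open they stand 13 mm farther back than shut.
Start: joints at [-71.219, 4.979, 10.078, 95.1, 0, 90], TCP at [0.177, -0.521, 0.231] pointing down, gripper open.
Joint ranges: [-179.16, 179.16], [-48.56, 103.87], [-65.8, 70.77], [-126.05, 130.52], [-82.76, 87.17], [-180, 180]. Speed limits (degrees/s): [127.2, 127.2, 147.25, 180, 180, 180].

## Interface

Orientations are given as [roll, pitch, yaw] about the fixed x, y, z axes, in that order (R = Rz(yaw) Ry(pitch) Rx(roll)).
In Python, from workcell import bot, camera, camera_model, ticket gives the robot as it stands.
- The arm moves only by the tool send_rows, never from a script. Its argument "targets" is text: rows parted by semicolons, each of 5 numbers parted by spaces: the shift along the tool's x, y, z in mm, then the turn about the tool's z in degrees, then the closure in counts, from 0 (fully open) to 255 (shut). A call has 1 to 20 rows; each row is the pose to reach, as a shift and turn from the pose commanded when the call began, along the tool's axes at that moment; what a row does not reach only later rows make up. A row lasts 1/8 s, in which the tool goes at most 62.5 mm and 10.7 degrees, less where a joint would pass 70% of its speed; a pose out of reach is approached as far as the arm can. A call with a gripper value outside its range is refused whole. The fingers move at their own pace and stop on an object; "newtons" is the grip in N (left out, the last holds). Time passes only in rows, so rows that repeat a pose let the fingers close. It gives the time, the measured TCP pose, the force, the opening and the grip force at its end, in the units of the state.
- bot.get_obs(): the state, without advancing time (a new reading comes with each control period).
- camera(name): name is "scene" or "top"; returns the picture (384x512x3 uint8, blue, green, red); there is no depth.
- camera_model(name): a dict with "K" (3x3 intrinsics, pixels), "pose" (4x4, takes a point from camera to world coordinates). Camera axes: x right, y down, z forward; pixel columns grow to the right and rows downward; lengths in m; the calibration is good to about 2 mm. A picture is of the moment at which its call begins. camera_model takes no time and is no camera call.
- ticket.job_done(): hands the job in; it is judged then, once.
The state is a dict: "time": time; "q": joint angles; "qd": joint speeds; "joint_efforts": joint torques, N m; "ee_pos": TCP position; "tcp_rot": TCP orientation; "wrist_force": force on the tool from outside, world axes, zero at the start; "torque": the same for the moment, N m; "opening": finger opening in m; "grasp_force": force on a finger pad.
Only numpy, scipy, OpenCV 4.12 (cv2) and the standard library are available. Lean on these libraries where they do the work, as an engineer would, in place of code of your own. Each camera call takes 0.05 s, during which the arm holds its last target. There are 200 camera calls.

## Task

The front cover of the gear pump stands a hair proud on its sealing ring. Tighten its four nuts in cross order, each clockwise by about half a turn until you feel the cover go solid under it and the nut is just nipped tight, so that the cover seats evenly all round; do not force a nut past that, do not lean on the cover, and leave everything else on the bench where it is.

Things in the scene. Friction and masses are not known exactly. Their poses are not given: they have to be found in the camera images.
- pump: Gear pump on end, heavy, fixed, on a surface plate 75 mm high. Origin: centre of the foot's underside; z up. Aluminium cover 150 x 150 mm on top with a 24 mm shaft stub standing 40 mm above it near its middle. Four 19 mm studs on a 108 mm square (54 mm either way from the pump's axis) rise through the cover and end about 9 mm above the nuts.
- cover: Front cover, plate 150 x 150 x 22 mm; origin: centre of its underside, z up. It starts 0.37 to 0.75 mm proud of the gear body on a rubber sealing ring (soft, a few newtons at each nut) and is solid once it lands on the gear body. At what turn of the nuts that is differs from pump to pump and cannot be read from the poses: it must be felt, but it is nearly the same for the four nuts of one pump.
- cover_top (a point): centre of the cover's upper face, about 119 mm above the pump's origin; z is the face's normal
- nut_a: Steel collar nut at the corner -x, +y of the pump's frame (opposite c), right-hand thread, 2.5 mm down per turn. Hexagon 30 mm across flats from z = 3 to 30 mm, round collar 37 mm across below it, captive spring washer 41 x 2 mm under that. Origin: on the axis at the collar's underside, 2 mm above the cover; x axis square to a flat (flats every 60 degrees). Grip two opposite flats from above.
- nut_a_turn (a joint): its turn in rad, growing clockwise seen from above (tightening); -0.15 to 0.15 at the start. Slack it needs under 0.1 N m. From where the cover is solid (somewhere from 1.0 to 3.0 rad) the moment felt on the nut climbs by 0.3 to 0.4 N m per rad. Just nipped: about 0.33 N m while turning, which reads 0.23 N m once stopped; over 0.6 is forced. The washer springs it back 0.03 rad on release.
- nut_b: Steel collar nut at the corner +x, +y (opposite d), right-hand thread, 2.5 mm down per turn. Hexagon 30 mm across flats from z = 3 to 30 mm, round collar 37 mm across below it, captive spring washer 41 x 2 mm under that. Origin: on the axis at the collar's underside, 2 mm above the cover; x axis square to a flat (flats every 60 degrees). Grip two opposite flats from above.
- nut_b_turn (a joint): its turn in rad, growing clockwise seen from above (tightening); -0.15 to 0.15 at the start. Slack it needs under 0.1 N m. From where the cover is solid (somewhere from 1.0 to 3.0 rad) the moment felt on the nut climbs by 0.3 to 0.4 N m per rad. Just nipped: about 0.33 N m while turning, which reads 0.23 N m once stopped; over 0.6 is forced. The washer springs it back 0.03 rad on release.
- nut_c: Steel collar nut at the corner +x, -y (opposite a), right-hand thread, 2.5 mm down per turn. Hexagon 30 mm across flats from z = 3 to 30 mm, round collar 37 mm across below it, captive spring washer 41 x 2 mm under that. Origin: on the axis at the collar's underside, 2 mm above the cover; x axis square to a flat (flats every 60 degrees). Grip two opposite flats from above.
- nut_c_turn (a joint): its turn in rad, growing clockwise seen from above (tightening); -0.15 to 0.15 at the start. Slack it needs under 0.1 N m. From where the cover is solid (somewhere from 1.0 to 3.0 rad) the moment felt on the nut climbs by 0.3 to 0.4 N m per rad. Just nipped: about 0.33 N m while turning, which reads 0.23 N m once stopped; over 0.6 is forced. The washer springs it back 0.03 rad on release.
- nut_d: Steel collar nut at the corner -x, -y (opposite b), right-hand thread, 2.5 mm down per turn. Hexagon 30 mm across flats from z = 3 to 30 mm, round collar 37 mm across below it, captive spring washer 41 x 2 mm under that. Origin: on the axis at the collar's underside, 2 mm above the cover; x axis square to a flat (flats every 60 degrees). Grip two opposite flats from above.
- nut_d_turn (a joint): its turn in rad, growing clockwise seen from above (tightening); -0.15 to 0.15 at the start. Slack it needs under 0.1 N m. From where the cover is solid (somewhere from 1.0 to 3.0 rad) the moment felt on the nut climbs by 0.3 to 0.4 N m per rad. Just nipped: about 0.33 N m while turning, which reads 0.23 N m once stopped; over 0.6 is forced. The washer springs it back 0.03 rad on release.
- stepped_gauge: Stepped turned steel gauge standing upright, 56 mm across and 100 mm tall; origin at its underside; leave alone.
- cup_gauge: Turned steel cup-topped gauge standing upright, 72 mm across and 80 mm tall; origin at its underside; leave alone.
- vee_block: Dark steel vee block, 60 x 65 x 45 mm; origin at its underside; leave alone.
- micrometer: Micrometer lying flat, 165 x 68 x 18 mm; origin at its underside; leave alone.
- spare_nut: A spare nut like the others but loose, standing on the surface plate beside the pump: not to be used; origin at its underside; leave alone.
- feeler_gauges: Closed set of feeler gauges, 100 x 13 x 11 mm, lying beside the pump; origin at its underside; leave alone.
- caliper: Vernier caliper lying on a sheet of paper, 160 mm long; origin at its underside; leave alone.
- ring_spanner: Spanner 220 mm long lying on the table; origin at its underside; leave alone.

How it is judged (in metres and radians):
On the way:
1. one pair of diagonally opposite nuts is nipped tight (each bears on the cover with more than 24 N) ((contact force between each of nut_a, nut_c and cover above 24 N or contact force between each of nut_b, nut_d and cover above 24 N)), for 0.2 s.
At the end, for the whole second after the job is handed in: every nut bears on the cover with 24 to 46 N (just nipped: about 0.33 N m while it was last turned, 0.23 N m read when stopped) and the cover lies level within 0.004 rad (contact force between nut_a and cover between 24 and 46 N and contact force between nut_b and cover between 24 and 46 N and contact force between nut_c and cover between 24 and 46 N and contact force between nut_d and cover between 24 and 46 N and angle between cover_top's own z axis and vertical below 0.004 rad); the robot touches nothing.
It fails at once if a nut is overtightened: it bears on the cover with more than 80 N (contact force between any of nut_a, nut_b, nut_c, nut_d and cover above 80 N).
It fails at once if two neighbouring nuts are tightened (turn reading over 1.5) while the other two are both still slack (under 0.8): not cross order ((value of joint each of nut_a_turn, nut_b_turn above 1.5 rad and value of joint each of nut_c_turn, nut_d_turn below 0.8 rad) or (value of joint each of nut_b_turn, nut_c_turn above 1.5 rad and value of joint each of nut_d_turn, nut_a_turn below 0.8 rad) or (value of joint each of nut_c_turn, nut_d_turn above 1.5 rad and value of joint each of nut_a_turn, nut_b_turn below 0.8 rad) or (value of joint each of nut_d_turn, nut_a_turn above 1.5 rad and value of joint each of nut_b_turn, nut_c_turn below 0.8 rad)).
It fails at once if the robot leans on the cover with more than 20 N (contact force between any of the arm, the fingers and cover_c0 above 20 N).
It fails at once if something else on the table is shifted by more than 20 mm (distance of any of stepped_gauge, cup_gauge, vee_block, micrometer, spare_nut, feeler_gauges, caliper, ring_spanner from where it was at the start of the episode above 0.02 m).
It also fails if it takes over 72 s, if anything falls off the work surface, if the arm or the gripper's body presses on something with over 40 N, if the wrist force passes 120 N, or if a joint passes its speed limit or range.

## Working session

There is one attempt and no reset: what is moved stays moved. The work goes in short steps, Python scripts to look and compute and a tool call to move; the robot and the scene stay as the last step left them, time stands still between calls to the robot, and variables do not carry over. Pictures are saved under pics/ and viewed, at most 10 in all, crops included, and the job is handed in when it is done.

Besides the shell and the picture viewer there is one more tool, called as name(argument=value, ...), one argument or row to a line, values as JSON. send_rows: Moves the arm, as the interface text tells. Its arguments: {"type":"object","properties":{"targets":{"type":"string"},"newtons":{"type":"number"}},"required":["targets"]}

```bash
ls; mkdir -p pics; python3 - <<'E'
from workcell import bot,camera,camera_model
import cv2
for n in("scene","top"):
    cv2.imwrite(f"pics/{n}0.png",camera(n)); m=camera_model(n); print(n,m["K"],m["pose"])
print(bot.get_obs(),bot.hold_point_z)
E
```

```text
pics
scene [[384.02622365   0.         251.31325087]
 [  0.         384.02622365 188.31430355]
 [  0.           0.           1.        ]] [[ 0.14107027  0.72711402 -0.67186634  1.31854773]
 [ 0.98978092 -0.08932446  0.11115246 -0.11409513]
 [ 0.02080641 -0.68068079 -0.73228461  0.92372067]
 [ 0.          0.          0.          1.        ]]
top [[446.04975525   0.         254.82333743]
 [  0.         446.04975525 192.67330097]
 [  0.           0.           1.        ]] [[-0.00888399 -0.99376078  0.11117816  0.42588698]
 [-0.99992683  0.00974148  0.00717192 -0.0064593 ]
 [-0.00821022 -0.11110631 -0.99377461  1.65043526]
 [ 0.          0.          0.          1.        ]]
{'time': 0.1, 'q': array([-7.12199276e+01,  5.00702484e+00,  1.00396236e+01,  9.50987556e+01,
        1.21280900e-03,  9.00002492e+01]), 'qd': array([ 0.06363214, -0.05393763,  0.13049091, -0.01854723, -0.00132264,
       -0.0645957 ]), 'joint_efforts': array([-2.70584162e-03, -5.21562052e+01,  4.65653765e+01,  1.60196068e-02,
       -1.13608103e-04, -1.64661321e-05]), 'ee_pos': array([ 0.17700731, -0.52053022,  0.23066846]), 'tcp_rot': array([-1.79933843e+02, -1.21252044e-03,  1.87798218e+01]), 'wrist_force': array([ 0.25430891, -0.24182643, -0.56294524]), 'torque': array([ 0.00992939,  0.0328695 , -0.02727003]), 'grasp_force': 0.0, 'opening': 0.08566053097386989} 0.0187
```

View pics/top0.png

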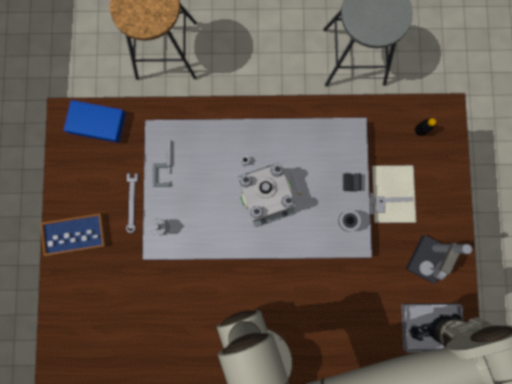

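View pics/scene0.png

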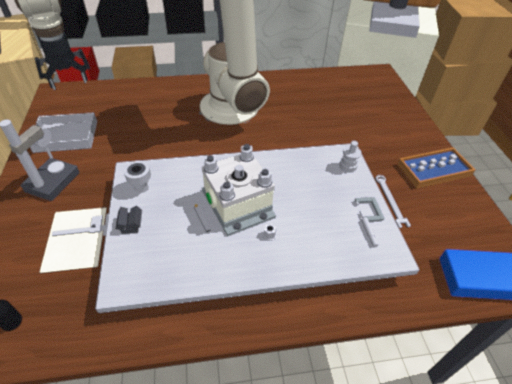

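The top view shows the pump near pixel (266,190), with nuts near (278,170), (248,180), (257,211) and (289,202). I'll enlarge both views.

```bash
python3 - <<'E'
import cv2,numpy as np
a=cv2.imread("pics/top0.png")[150:235,220:320]; b=cv2.imread("pics/scene0.png")[135:245,185:295]
cv2.imwrite("pics/c1.png",np.hstack([cv2.resize(a,(400,340),interpolation=2),cv2.resize(b,(340,340),interpolation=2)]))
E
```

```text
(no output)
```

View pics/c1.png

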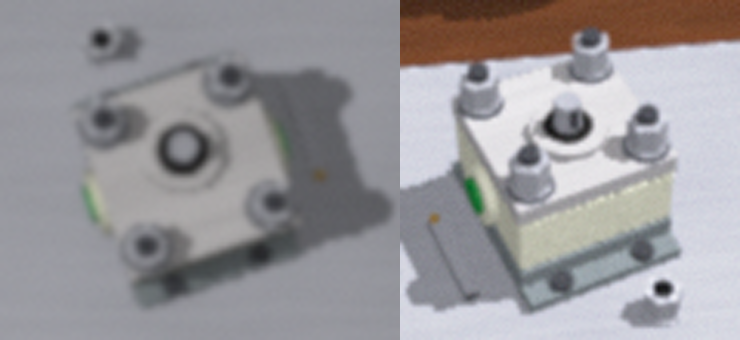

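Both crops show the four nuts with dark stud tips, and the spare nut outside the pump. Next I triangulate the tips.

```bash
cat > h.py <<'E'
import numpy as np,cv2
from workcell import camera_model
def ray(n,uv):
    m=camera_model(n);P=m["pose"];d=P[:3,:3]@np.linalg.solve(m["K"],[uv[0],uv[1],1]);return P[:3,3],d
def onplane(n,uv,z):
    o,d=ray(n,uv);return o+d*(z-o[2])/d[2]
def proj(n,X):
    m=camera_model(n);P=m["pose"];c=m["K"]@(P[:3,:3].T@(np.array(X)-P[:3,3]));return c[:2]/c[2]
def dark(img,uv,r=6,T=None):
    u,v=map(int,np.round(uv));g=cv2.cvtColor(img,6)[v-r:v+r+1,u-r:u+r+1].astype(float)
    w=np.clip((np.percentile(g,40) if T is None else T)-g,0,None);w[w<0.4*w.max()]=0
    yy,xx=np.mgrid[-r:r+1,-r:r+1];return np.array([u+(w*xx).sum()/w.sum(),v+(w*yy).sum()/w.sum()])
E
python3 - <<'E'
from h import *
t=cv2.imread("pics/top0.png");s=cv2.imread("pics/scene0.png")
T=[(277.7,169.5),(246,180.5),(256.7,211.7),(288.7,201)]
S=[(185+(x-400)*110/340,135+y*110/340) for x,y in[(530,155),(647,115),(590,38),(478,73)]]
# match: top img up=+x(far); scene camera at +x looking back, its right=+y
pts=[]
for a,b in zip(T,S):
    ua=dark(t,a,4);ub=dark(s,b,3)
    o1,d1=ray("top",ua);o2,d2=ray("scene",ub)
    k=np.linalg.lstsq(np.c_[d1,-d2],o2-o1,rcond=None)[0];p1=o1+k[0]*d1;p2=o2+k[1]*d2
    P=onplane("top",ua,.233);pts.append(P);print(ua.round(1),ub.round(1),((p1+p2)/2).round(4),np.linalg.norm(p1-p2).round(4),P.round(4),onplane("scene",ub,.233).round(4))
p=np.array(pts)[:,:2];c=p.mean(0);print(c,[ (np.linalg.norm(q-c).round(4),np.degrees(np.arctan2(*(q-c)[::-1])).round(1)) for q in p])
E
```

```text
[277.4 168.6] [225.7 186.4] [ 0.663  -0.0701  0.2248] 0.0007 [ 0.6617 -0.0695  0.233 ] [ 0.6706 -0.071   0.233 ]
[245.7 179.3] [263.7 173.2] [0.6289 0.032  0.2252] 0.0016 [0.6279 0.0326 0.233 ] [0.6364 0.0296 0.233 ]
[256.4 211. ] [245.4 148. ] [ 0.5261 -0.0018  0.2254] 0.002 [ 0.5257 -0.0008  0.233 ] [ 0.5346 -0.004   0.233 ]
[288.5 200. ] [209.3 159.7] [ 0.5606 -0.1042  0.2246] 0.0006 [ 0.5598 -0.1033  0.233 ] [ 0.5697 -0.1046  0.233 ]
[ 0.59376586 -0.03524098] [(np.float64(0.076), np.float64(-26.7)), (np.float64(0.0759), np.float64(63.3)), (np.float64(0.0762), np.float64(153.2)), (np.float64(0.0761), np.float64(-116.5))]
```

```bash
python3 - <<'E'
import cv2,numpy as np
b=cv2.imread("pics/scene0.png"); L=[]
for u,v in[(226,190),(264,177),(245,152),(209,163)]:
    L.append(cv2.resize(b[v-12:v+14,u-10:u+10],(300,300),interpolation=2))
im=np.vstack([np.hstack(L[:2]),np.hstack(L[2:])]);im=cv2.convertScaleAbs(im,alpha=1.6,beta=-120)
cv2.imwrite("pics/c2.png",im)
E
```

```text
(no output)
```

View pics/c2.png

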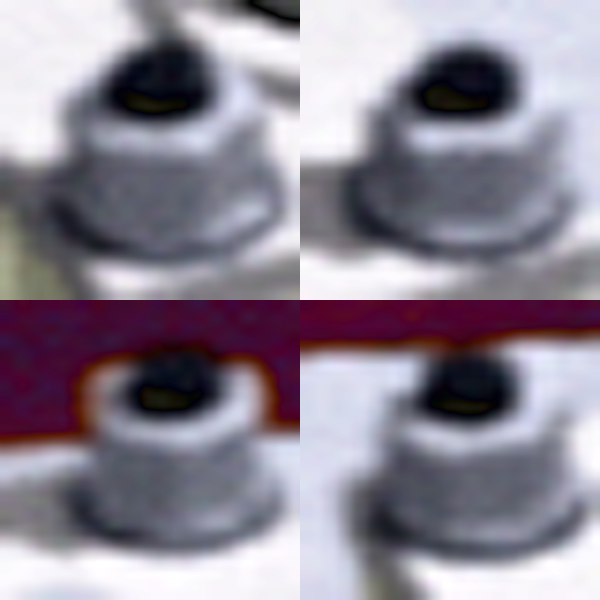

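send_rows(
  targets="0 0 -30 0 100; 0 0 -60 0 100; 20 0 -60 -10 100; 60 0 -60 -20 100",
  newtons=30,
)

```text
time: 0.6
ee_pos: [0.2337, -0.5017, 0.2913]
tcp_rot: [180.0, 0.0, 39.0]
wrist_force: [0.8, 0.3, -0.4]
opening: 0.052
grasp_force: 0.0
```

```bash
python3 -c "
from workcell import bot
o=bot.get_obs();print({k:o[k] for k in('time','q','ee_pos','tcp_rot','opening')})"
```

```text
{'time': 0.6, 'q': array([-6.50140059e+01,  7.33976208e+00,  1.94238202e+01,  1.02080718e+02,
       -1.10566563e-02,  7.60074763e+01]), 'ee_pos': array([ 0.23372172, -0.50166811,  0.29126676]), 'tcp_rot': array([1.79999432e+02, 1.15362673e-02, 3.89785174e+01]), 'opening': 0.05198828777588951}
```

The nuts show a flat nearly facing the scene camera, so flats lie at about -11.7° + 60k. Next I go above the +x, far nut, with the last joint wound back.

send_rows(
  targets="35 -4 0 -10.5 100; 75 -8 0 -21 100; 115 -13 0 -31.5 100; 155 -17 0 -42 100; 195 -22 0 -52.5 100; 235 -26 0 -63 100; 275 -31 0 -73.5 100; 315 -35 0 -84 100; 355 -40 0 -94.5 100; 395 -44 0 -105 100; 435 -49 0 -115.5 100; 475 -53 0 -126 100; 510 -57 0 -136.5 100; 540 -60 0 -147 100; 570 -64 0 -157.5 100; 590 -66 0 -168 100; 604.5 -67.6 0 -178.5 100; 604.5 -67.6 0 -189 100; 604.5 -67.6 0 -199.5 100; 604.5 -67.6 0 -209.5 100",
)

```text
time: 3.1
ee_pos: [0.6628, -0.07, 0.2907]
tcp_rot: [179.9, -0.0, -111.4]
wrist_force: [-0.0, -0.5, -0.5]
opening: 0.0518
grasp_force: 0.0
```

send_rows(
  targets="0 0 0 -10 100; 0 0 0 -10 100",
)

```text
time: 3.35
ee_pos: [0.6628, -0.0701, 0.2908]
tcp_rot: [180.0, -0.0, -101.8]
wrist_force: [-0.7, 0.5, -0.2]
opening: 0.0517
grasp_force: 0.0
```

```bash
python3 - <<'E'
from workcell import bot,camera
import cv2,numpy as np
o=bot.get_obs();print({k:o[k] for k in('time','q','ee_pos','tcp_rot','wrist_force','torque')})
a=camera("top")[140:235,220:320]; b=camera("scene")[105:235,185:295]
cv2.imwrite("pics/c3.png",np.hstack([cv2.resize(a,(400,380),interpolation=2),cv2.resize(b,(340,400),interpolation=2)[:380]]))
E
```

```text
{'time': 3.35, 'q': array([-6.03552559e+00,  2.52025639e+01,  4.14711599e+01,  1.06315448e+02,
        1.16794014e-03, -8.42467303e+01]), 'ee_pos': array([ 0.66275589, -0.07006811,  0.29080144]), 'tcp_rot': array([ 1.79953267e+02, -3.53465504e-03, -1.01788794e+02]), 'wrist_force': array([-0.70878087,  0.54356591, -0.23169057]), 'torque': array([ 0.00503267, -0.01463813, -0.03225935])}
```

View pics/c3.png

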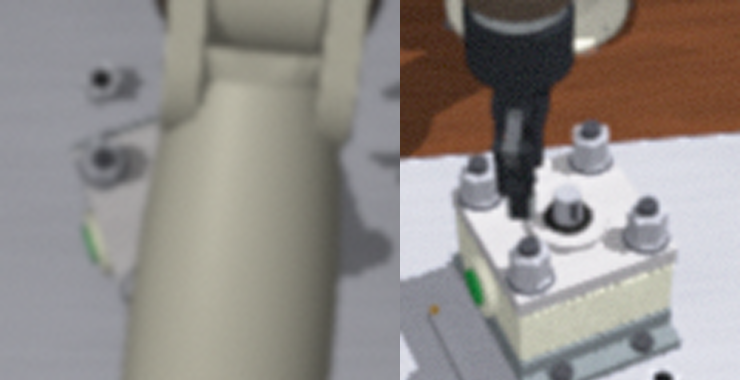

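Descend over the nut, then close.

```bash
python3 -c "
from h import *
print(proj('scene',[.6628,-.07,.291]),proj('scene',[.652,-.068,.291]),proj('scene',[.6736,-.072,.296]))"
```

```text
[225.10324584 167.16036251] [225.50828044 163.96692775] [224.62741005 168.87775751]
```

send_rows(
  targets="0 0 40 0 100; 0 0 65 0 100; 0 0 75 0 100; 0 0 84 0 100; 0 0 84 0 100; 0 0 84 0 130; 0 0 84 0 170; 0 0 84 0 200; 0 0 84 0 200; 0 0 84 0 200",
  newtons=20,
)

```text
time: 4.7
ee_pos: [0.6606, -0.0699, 0.2087]
tcp_rot: [179.8, -0.0, -101.7]
wrist_force: [-15.2, 0.9, 7.7]
opening: 0.0296
grasp_force: 21.0
```

```bash
cat > s.py <<'E'
from workcell import bot
o=bot.get_obs();print(o['time'],'q1,6',o['q'][[0,5]].round(1),'p',(o['ee_pos']*1e3).round(1),o['tcp_rot'].round(2),'F',o['wrist_force'].round(1),'T',o['torque'].round(3),'op',round(o['opening']*1e3,1),'g',round(o['grasp_force'],1))
E
python3 s.py
```

```text
4.7 q1,6 [ -6.  -84.3] p [660.6 -69.9 208.7] [ 1.7982e+02 -2.0000e-02 -1.0173e+02] F [-15.2   0.9   7.7] T [ 0.356  2.937 -0.005] op 29.6 g 21.0
```

send_rows(
  targets="0.4 2.1 -2 0 200; 0.4 2.1 -2 0 200; 0.4 2.1 -2 10 200; 0.4 2.1 -2 20 200; 0.4 2.1 -2 30 200; 0.4 2.1 -2 40 200; 0.4 2.1 -2 45 200; 0.4 2.1 -2 45 200; 0.4 2.1 -2 45 200",
  newtons=30,
)

```text
time: 5.82
ee_pos: [0.6599, -0.0697, 0.2086]
tcp_rot: [179.9, -0.1, -146.7]
wrist_force: [-5.2, 1.5, -6.0]
opening: 0.0292
grasp_force: 31.8
```

```bash
python3 s.py
```

```text
5.825 q1,6 [ -6.  -39.3] p [659.9 -69.7 208.6] [ 1.7989e+02 -1.0000e-01 -1.4671e+02] F [-5.2  1.5 -6. ] T [ 0.394  0.854 -0.057] op 29.2 g 31.8
```

send_rows(
  targets="0.6 0.4 0 8 200; 0.6 0.4 0 16 200; 0.6 0.4 0 24 200; 0.6 0.4 0 32 200; 0.6 0.4 0 32 200; 0.6 0.4 0 32 200",
)

```text
time: 6.58
ee_pos: [0.6597, -0.0694, 0.2084]
tcp_rot: [179.9, -0.1, -178.5]
wrist_force: [-1.5, 4.5, -8.6]
opening: 0.029
grasp_force: 31.4
```

```bash
python3 s.py
```

```text
6.575 q1,6 [-6.  -7.5] p [659.7 -69.4 208.4] [ 1.7993e+02 -9.0000e-02 -1.7848e+02] F [-1.5  4.5 -8.6] T [ 0.926  0.186 -0.068] op 29.0 g 31.4
```

send_rows(
  targets="0 0 0 8 200; 0 0 0 16 200; 0 0 0 24 200; 0 0 0 24 200; 0 0 0 24 200",
)

```text
time: 7.2
ee_pos: [0.6597, -0.0691, 0.2082]
tcp_rot: [179.9, -0.1, 157.5]
wrist_force: [-0.7, 6.4, -10.6]
opening: 0.0291
grasp_force: 31.4
```

```bash
python3 s.py
```

```text
7.2 q1,6 [-6.  16.5] p [659.7 -69.1 208.2] [ 1.7995e+02 -1.3000e-01  1.5753e+02] F [ -0.7   6.4 -10.6] T [ 1.22   0.114 -0.022] op 29.1 g 31.4
```

send_rows(
  targets="0.3 0.8 1.5 0 200; 0.3 0.8 1.5 8 200; 0.3 0.8 1.5 16 200; 0.3 0.8 1.5 16 200",
)

```text
time: 7.7
ee_pos: [0.6598, -0.0689, 0.2081]
tcp_rot: [180.0, -0.0, 141.4]
wrist_force: [-2.2, 4.9, -3.5]
opening: 0.0294
grasp_force: 32.1
```

```bash
python3 s.py
```

```text
7.7 q1,6 [-6.  32.6] p [659.8 -68.9 208.1] [ 1.7998e+02 -1.0000e-02  1.4139e+02] F [-2.2  4.9 -3.5] T [ 0.747  0.645 -0.053] op 29.4 g 32.1
```

send_rows(
  targets="0 0 0 8 200; 0 0 0 16 200; 0 0 0 16 200",
)

```text
time: 8.07
ee_pos: [0.66, -0.0687, 0.208]
tcp_rot: [180.0, -0.0, 125.4]
wrist_force: [-1.3, 5.3, -4.0]
opening: 0.0293
grasp_force: 32.1
```

```bash
python3 s.py
```

```text
8.075 q1,6 [-6.  48.6] p [660.  -68.7 208. ] [ 1.7997e+02 -3.0000e-02  1.2541e+02] F [-1.3  5.3 -4. ] T [ 0.936  0.537 -0.054] op 29.3 g 32.1
```

send_rows(
  targets="0 0 0 8 200; 0 0 0 16 200; 0 0 0 16 200",
)

```text
time: 8.45
ee_pos: [0.6601, -0.0687, 0.2079]
tcp_rot: [180.0, -0.0, 109.4]
wrist_force: [-0.6, 4.9, -4.4]
opening: 0.0293
grasp_force: 32.0
```

```bash
python3 s.py
```

```text
8.45 q1,6 [-6.  64.6] p [660.1 -68.7 207.9] [ 1.7997e+02 -4.0000e-02  1.0941e+02] F [-0.6  4.9 -4.4] T [ 0.974  0.384 -0.107] op 29.3 g 32.0
```

send_rows(
  targets="0 0 0 8 200; 0 0 0 16 200; 0 0 0 16 200",
)

```text
time: 8.82
ee_pos: [0.6603, -0.0686, 0.2078]
tcp_rot: [180.0, -0.1, 93.4]
wrist_force: [-0.4, 5.8, -6.0]
opening: 0.0286
grasp_force: 31.9
```

```bash
python3 s.py
```

```text
8.825 q1,6 [-6.  80.6] p [660.3 -68.6 207.8] [ 1.7997e+02 -6.0000e-02  9.3410e+01] F [-0.4  5.8 -6. ] T [ 1.083  0.158 -0.072] op 28.6 g 31.9
```

send_rows(
  targets="0 0 0 8 200; 0 0 0 12 200; 0 0 0 12 200",
)

```text
time: 9.2
ee_pos: [0.6604, -0.0686, 0.2077]
tcp_rot: [180.0, -0.1, 81.5]
wrist_force: [0.9, 5.9, -5.2]
opening: 0.029
grasp_force: 31.8
```

```bash
python3 s.py
```

```text
9.2 q1,6 [-6.  92.6] p [660.4 -68.6 207.7] [ 1.7997e+02 -7.0000e-02  8.1470e+01] F [ 0.9  5.9 -5.2] T [ 1.112  0.005 -0.048] op 29.0 g 31.8
```

```bash
cat > s.py <<'E'
from workcell import bot,camera
import numpy as np,sys
L=[]
for i in range(int(sys.argv[1]) if len(sys.argv)>1 else 4):
    L.append(bot.get_obs()); camera("top")
o=bot.get_obs();L.append(o)
m=lambda k:np.mean([x[k] for x in L],0)
print(round(o['time'],2),'q1,6',o['q'][[0,5]].round(1),'p',(o['ee_pos']*1e3).round(1),o['tcp_rot'].round(1),'F',m('wrist_force').round(1),'T',m('torque').round(3),'Tz',[round(float(x['torque'][2]),3) for x in L],'op',round(o['opening']*1e3,1))
E
```

send_rows(
  targets="0 0.6 0 8 200; 0 0.6 0 12 200; 0 0.6 0 12 200",
)

```text
time: 9.57
ee_pos: [0.6606, -0.0686, 0.2076]
tcp_rot: [-180.0, -0.1, 69.5]
wrist_force: [-1.0, 5.5, -5.3]
opening: 0.0295
grasp_force: 31.9
```

```bash
python3 s.py
```

```text
9.78 q1,6 [ -6.  104.5] p [660.6 -68.6 207.7] [-1.80e+02 -1.00e-01  6.95e+01] F [-0.6  6.  -5.2] T [1.241 0.437 0.021] Tz [0.076, -0.012, 0.045, 0.008, -0.014] op 29.1
```

send_rows(
  targets="0 0 0 8 200; 0 0 0 12 200; 0 0 0 12 200",
)

```text
time: 10.15
ee_pos: [0.6607, -0.0686, 0.2076]
tcp_rot: [-180.0, -0.1, 57.5]
wrist_force: [-0.7, 4.8, -5.7]
opening: 0.029
grasp_force: 31.8
```

```bash
python3 s.py
```

```text
10.35 q1,6 [ -6.  116.5] p [660.7 -68.6 207.6] [-1.80e+02 -1.00e-01  5.75e+01] F [-0.3  5.3 -5.9] T [1.207 0.278 0.064] Tz [0.021, 0.093, 0.046, 0.062, 0.097] op 29.2
```

send_rows(
  targets="0 0 0 8 200; 0 0 0 16 200; 0 0 0 16 200",
)

```text
time: 10.72
ee_pos: [0.6608, -0.0687, 0.2075]
tcp_rot: [-180.0, -0.0, 41.5]
wrist_force: [0.5, 5.6, -7.2]
opening: 0.029
grasp_force: 31.7
```

```bash
python3 s.py 6
```

```text
11.03 q1,6 [ -6.  132.4] p [660.8 -68.7 207.5] [-1.80e+02 -1.00e-01  4.16e+01] F [ 1.2  5.5 -7.1] T [ 1.241 -0.049  0.086] Tz [0.078, 0.059, 0.121, 0.109, 0.043, 0.106, 0.087] op 29.2
```

send_rows(
  targets="0 0 0 8 200; 0 0 0 8 200",
)

```text
time: 11.28
ee_pos: [0.6609, -0.0688, 0.2075]
tcp_rot: [-180.0, -0.0, 33.5]
wrist_force: [1.7, 5.2, -8.0]
opening: 0.029
grasp_force: 31.6
```

```bash
python3 s.py 6
```

```text
11.57 q1,6 [ -6.  140.4] p [660.9 -68.8 207.5] [-180.    -0.    33.6] F [ 1.7  5.1 -7.3] T [ 1.214 -0.149  0.165] Tz [0.164, 0.186, 0.177, 0.169, 0.127, 0.171, 0.16] op 29.3
```

send_rows(
  targets="0 0 0 5 200; 0 0 0 10 200; 0 0 0 10 200",
)

```text
time: 11.95
ee_pos: [0.661, -0.0689, 0.2075]
tcp_rot: [-180.0, -0.0, 23.6]
wrist_force: [2.7, 5.2, -8.6]
opening: 0.029
grasp_force: 31.5
```

```bash
python3 s.py 6
```

```text
12.25 q1,6 [ -6.  150.4] p [661.  -68.9 207.4] [-180.    -0.    23.7] F [ 2.4  4.7 -8.2] T [ 1.204 -0.376  0.255] Tz [0.304, 0.235, 0.234, 0.268, 0.303, 0.246, 0.193] op 29.1
```

Nut 0 is nipped (0.255 N m stopped). Next is the opposite nut, at about (0.524, 0.000).

send_rows(
  targets="0 0 0 0 100; 0 0 0 0 100; 0 0 0 0 100; 0 0 -25 0 100; 0 0 -50 -5 100; -10 -12 -50 -15.5 100; -25 -30 -50 -26 100; -40 -49 -50 -36.5 100; -55 -67 -50 -47 100; -70 -85 -50 -57.5 100; -85 -104 -50 -68 100; -97.3 -118.5 -50 -78.5 100; -97.3 -118.5 -50 -89 100; -97.3 -118.5 -50 -99.5 100; -97.3 -118.5 -50 -110 100; -97.3 -118.5 -50 -120.5 100; -97.3 -118.5 -50 -131 100; -97.3 -118.5 -50 -141.5 100; -97.3 -118.5 -50 -152 100; -97.3 -118.5 -50 -162.5 100",
)

```text
time: 14.75
ee_pos: [0.5244, 0.0009, 0.2582]
tcp_rot: [-180.0, 0.0, -173.8]
wrist_force: [0.7, -0.4, 0.6]
opening: 0.0516
grasp_force: 0.0
```

send_rows(
  targets="0 0 0 -10.5 100; 0 0 0 -21 100; 0 0 0 -31.5 100; 0 0 0 -42 100; 0 0 0 -52.5 100; 0 0 0 -63 100; 0 0 0 -72.1 100; 0 0 0 -72.1 100",
)

```text
time: 15.75
ee_pos: [0.5244, 0.001, 0.2582]
tcp_rot: [-180.0, -0.0, -102.2]
wrist_force: [0.1, -0.4, 1.1]
opening: 0.0519
grasp_force: 0.0
```

```bash
python3 s.py 4
```

```text
15.95 q1,6 [  0.1 -77.6] p [524.4   1.1 257.9] [-180.     0.  -102.3] F [-0.3  0.   0.4] T [-0.001 -0.002  0.01 ] Tz [-0.005, 0.05, 0.003, 0.025, -0.026] op 52.0
```

send_rows(
  targets="1.4 0.1 25 0 100; 1.4 0.1 40 0 100; 1.4 0.1 49.5 0 100; 1.4 0.1 49.5 0 140; 1.4 0.1 49.5 0 180; 1.4 0.1 49.5 0 200; 1.4 0.1 49.5 0 200; 1.4 0.1 49.5 0 200",
)

```text
time: 16.95
ee_pos: [0.524, -0.0002, 0.2086]
tcp_rot: [-180.0, 0.0, -102.1]
wrist_force: [-1.6, -0.8, 0.3]
opening: 0.0322
grasp_force: 30.7
```

```bash
python3 s.py 2
```

```text
17.05 q1,6 [ -0.  -77.9] p [ 5.240e+02 -2.000e-01  2.086e+02] [-180.     0.  -102.1] F [-1.6 -0.4  1.4] T [-0.001  0.31  -0.039] Tz [-0.052, -0.076, 0.011] op 32.4
```

send_rows(
  targets="0 0 0 0 130; 0 0 0 8 130; 0 0 0 8 200; 0 0 0 8 200; 0 0 0 8 200; 0 0 0 8 200",
)

```text
time: 17.8
ee_pos: [0.5241, -0.0002, 0.2086]
tcp_rot: [-180.0, 0.0, -110.1]
wrist_force: [0.0, 1.1, 4.7]
opening: 0.0316
grasp_force: 29.7
```

```bash
python3 s.py 2
```

```text
17.9 q1,6 [ -0.  -69.9] p [ 5.241e+02 -2.000e-01  2.085e+02] [-180.     0.  -110.1] F [-0.1  0.5  4.4] T [0.052 0.103 0.028] Tz [0.04, 0.079, -0.034] op 31.7
```

send_rows(
  targets="0 0 0 0 130; 0 0 0 7 130; 0 0 0 7 200; 0 0 0 7 200; 0 0 0 7 200; 0 0 0 7 200",
)

```text
time: 18.65
ee_pos: [0.524, -0.0003, 0.2081]
tcp_rot: [-180.0, -0.0, -117.1]
wrist_force: [1.1, -0.9, -0.6]
opening: 0.0303
grasp_force: 29.7
```

```bash
python3 s.py 2
```

```text
18.75 q1,6 [ -0.  -62.9] p [ 5.240e+02 -3.000e-01  2.081e+02] [ 180.    -0.  -117.1] F [ 1.5 -1.3 -1.9] T [-0.323 -0.367 -0.017] Tz [0.013, -0.005, -0.06] op 30.1
```

send_rows(
  targets="0 0 0.1 10 200; 0 0 0.1 20 200; 0 0 0.2 30 200; 0 0 0.3 40 200; 0 0 0.3 50 200; 0 0 0.4 60 200; 0 0 0.5 70 200; 0 0 0.5 80 200; 0 0 0.6 90 200; 0 0 0.7 100 200; 0 0 0.7 110 200; 0 0 0.8 120 200; 0 0 0.9 130 200; 0 0 1 140 200; 0 0 1 140 200; 0 0 1 140 200",
)

```text
time: 20.75
ee_pos: [0.5239, -0.0009, 0.2072]
tcp_rot: [-180.0, 0.1, 102.9]
wrist_force: [0.8, -5.1, -2.0]
opening: 0.0306
grasp_force: 31.0
```

```bash
python3 s.py 4
```

```text
20.95 q1,6 [-0.1 77.1] p [523.9  -0.9 207.2] [-1.800e+02  1.000e-01  1.029e+02] F [ 2.  -4.8 -1.8] T [-0.968 -0.318 -0.057] Tz [-0.058, -0.045, -0.055, -0.048, -0.076] op 30.4
```

send_rows(
  targets="-0.6 -0.1 0 8 200; -0.6 -0.1 0 16 200; -0.6 -0.1 0 24 200; -0.6 -0.1 0 30 200; -0.6 -0.1 0 30 200; -0.6 -0.1 0 30 200",
)

```text
time: 21.7
ee_pos: [0.5237, -0.0009, 0.207]
tcp_rot: [-180.0, 0.0, 73.0]
wrist_force: [-0.1, -2.1, -2.8]
opening: 0.0303
grasp_force: 31.0
```

```bash
python3 s.py 3
```

```text
21.85 q1,6 [-1.00e-01  1.07e+02] p [523.8  -0.9 207. ] [-180.     0.    72.9] F [-0.  -2.4 -3.5] T [-0.478 -0.054 -0.024] Tz [-0.058, 0.001, -0.001, -0.039] op 30.2
```

send_rows(
  targets="0 0 0 8 200; 0 0 0 16 200; 0 0 0 16 200; 0 0 0 16 200",
)

```text
time: 22.35
ee_pos: [0.5237, -0.0009, 0.2069]
tcp_rot: [-180.0, 0.0, 57.1]
wrist_force: [-0.7, -1.8, -7.6]
opening: 0.0301
grasp_force: 31.4
```

```bash
python3 s.py 4
```

```text
22.55 q1,6 [-1.00e-01  1.23e+02] p [523.7  -0.9 206.9] [-180.    0.   57.] F [-1.2 -2.7 -6.7] T [-0.571  0.252  0.036] Tz [-0.007, 0.022, 0.088, 0.011, 0.064] op 30.3
```

send_rows(
  targets="0 0 0 8 200; 0 0 0 12 200; 0 0 0 12 200; 0 0 0 12 200",
)

```text
time: 23.05
ee_pos: [0.5237, -0.0008, 0.207]
tcp_rot: [-180.0, 0.0, 45.0]
wrist_force: [-3.0, -2.7, -8.8]
opening: 0.0299
grasp_force: 31.2
```

```bash
python3 s.py 4
```

```text
23.25 q1,6 [-1.00e-01  1.35e+02] p [523.7  -0.8 207. ] [-180.     0.    44.9] F [-2.9 -2.7 -9.5] T [-0.57   0.574  0.139] Tz [0.163, 0.114, 0.067, 0.18, 0.173] op 30.0
```

send_rows(
  targets="0 0 0 5 200; 0 0 0 10 200; 0 0 0 10 200; 0 0 0 10 200",
)

```text
time: 23.75
ee_pos: [0.5237, -0.0008, 0.2069]
tcp_rot: [-180.0, 0.0, 35.0]
wrist_force: [-4.7, -2.9, -13.0]
opening: 0.0304
grasp_force: 31.5
```

```bash
python3 s.py 6
```

```text
24.05 q1,6 [-1.00e-01  1.45e+02] p [523.7  -0.8 206.9] [-180.     0.    34.9] F [ -4.4  -2.7 -13.1] T [-0.48   0.882  0.2  ] Tz [0.186, 0.141, 0.241, 0.161, 0.23, 0.237, 0.204] op 29.8
```

send_rows(
  targets="0 0 0 5 200; 0 0 0 5 200; 0 0 0 5 100; 0 0 0 5 100; 0 0 0 5 100; 0 0 -25 5 100; 0 0 -50 0 100; 15 3 -50 -10.5 100; 40 8 -50 -21 100; 65 13 -50 -31.5 100; 90 18 -50 -42 100; 105.6 21 -50 -52.5 100; 105.6 21 -50 -63 100; 105.6 21 -50 -73.5 100; 105.6 21 -50 -84 100; 105.6 21 -50 -94.5 100; 105.6 21 -50 -105 100; 105.6 21 -50 -115.5 100; 105.6 21 -50 -126 100; 105.6 21 -50 -136.5 100",
)

```text
time: 26.55
ee_pos: [0.6229, 0.0424, 0.2578]
tcp_rot: [180.0, 0.1, 171.7]
wrist_force: [0.2, -0.4, -0.6]
opening: 0.0515
grasp_force: 0.0
```

send_rows(
  targets="0 0 0 -10.5 100; 0 0 0 -21 100; 0 0 0 -31.5 100; 0 0 0 -42 100; 0 0 0 -52.5 100; 0 0 0 -63 100; 0 0 0 -73.5 100; 0 0 0 -83.5 100; 0 0 0 -83.5 100",
)

```text
time: 27.68
ee_pos: [0.6228, 0.0424, 0.2577]
tcp_rot: [-180.0, 0.0, -105.2]
wrist_force: [-0.8, -0.2, 0.4]
opening: 0.0518
grasp_force: 0.0
```

```bash
python3 s.py 2
```

```text
27.77 q1,6 [  3.9 -70.8] p [622.8  42.4 257.6] [-180.     0.  -105.3] F [-0.6 -0.  -0. ] T [ 0.017 -0.007  0.004] Tz [-0.021, 0.021, 0.012] op 51.9
```

send_rows(
  targets="7.6 -5.5 0 0 100; 7.6 -5.5 25 0 100; 7.6 -5.5 40 0 100; 7.6 -5.5 49 0 100; 7.6 -5.5 49 0 140; 7.6 -5.5 49 0 180; 7.6 -5.5 49 0 200; 7.6 -5.5 49 0 200; 7.6 -5.5 49 0 200",
)

```text
time: 28.9
ee_pos: [0.6263, 0.0333, 0.2089]
tcp_rot: [-179.9, -0.0, -105.1]
wrist_force: [2.5, -2.8, 2.5]
opening: 0.0306
grasp_force: 30.9
```

```bash
python3 s.py 3
```

```text
29.05 q1,6 [  3.1 -71.8] p [626.3  33.4 208.9] [-179.9    0.  -105.1] F [ 2.4 -3.2  2.9] T [-0.675 -0.518  0.009] Tz [0.028, -0.044, 0.022, 0.031] op 30.5
```

send_rows(
  targets="0 0 0.1 10 200; 0 0 0.1 20 200; 0 0 0.2 30 200; 0 0 0.3 40 200; 0 0 0.3 50 200; 0 0 0.4 60 200; 0 0 0.5 70 200; 0 0 0.5 80 200; 0 0 0.6 90 200; 0 0 0.7 100 200; 0 0 0.7 110 200; 0 0 0.8 120 200; 0 0 0.9 130 200; 0 0 1 140 200; 0 0 1 150 200; 0 0 1 150 200; 0 0 1 150 200",
)

```text
time: 31.18
ee_pos: [0.6263, 0.0335, 0.2078]
tcp_rot: [179.9, 0.0, 105.1]
wrist_force: [4.8, -2.1, 5.1]
opening: 0.0303
grasp_force: 30.7
```

```bash
python3 s.py 3
```

```text
31.32 q1,6 [ 3.1 78. ] p [626.3  33.5 207.8] [179.9   0.  105.1] F [ 4.2 -3.1  5.5] T [-0.652 -0.836 -0.024] Tz [-0.013, -0.023, -0.028, -0.033] op 30.4
```

send_rows(
  targets="0 0 0 8 200; 0 0 0 16 200; 0 0 0 24 200; 0 0 0 24 200; 0 0 0 24 200",
)

```text
time: 31.95
ee_pos: [0.6263, 0.0335, 0.2077]
tcp_rot: [179.9, -0.0, 81.1]
wrist_force: [4.2, -3.6, 4.6]
opening: 0.0302
grasp_force: 30.8
```

```bash
python3 s.py 4
```

```text
32.15 q1,6 [  3.1 102. ] p [626.3  33.5 207.7] [179.9  -0.   81.1] F [ 4.5 -3.   4.7] T [-0.666 -0.943 -0.001] Tz [-0.046, 0.057, 0.044, -0.04, -0.019] op 30.3
```

send_rows(
  targets="0 0 0 8 200; 0 0 0 16 200; 0 0 0 16 200; 0 0 0 16 200",
)

```text
time: 32.65
ee_pos: [0.6263, 0.0335, 0.2076]
tcp_rot: [179.9, -0.0, 65.1]
wrist_force: [5.3, -3.7, 4.5]
opening: 0.0301
grasp_force: 31.6
```

```bash
python3 s.py 4
```

```text
32.85 q1,6 [  3.1 118. ] p [626.3  33.5 207.6] [179.9  -0.   65.1] F [ 5.  -3.2  4.8] T [-0.701 -0.97   0.078] Tz [0.08, 0.077, 0.097, 0.072, 0.062] op 30.5
```

send_rows(
  targets="0 0 0 8 200; 0 0 0 16 200; 0 0 0 16 200; 0 0 0 16 200",
)

```text
time: 33.35
ee_pos: [0.6263, 0.0335, 0.2076]
tcp_rot: [179.9, -0.0, 49.1]
wrist_force: [4.9, -4.2, 4.2]
opening: 0.0306
grasp_force: 32.3
```

```bash
python3 s.py 4
```

```text
33.55 q1,6 [  3.1 134. ] p [626.3  33.5 207.5] [179.9  -0.   49.1] F [ 4.6 -3.2  4.1] T [-0.74  -1.009  0.19 ] Tz [0.169, 0.227, 0.184, 0.223, 0.145] op 30.1
```

send_rows(
  targets="0 0 0 6 200; 0 0 0 12 200; 0 0 0 12 200; 0 0 0 12 200",
)

```text
time: 34.05
ee_pos: [0.6264, 0.0335, 0.2075]
tcp_rot: [180.0, -0.0, 37.1]
wrist_force: [4.3, -3.7, 2.4]
opening: 0.0307
grasp_force: 33.0
```

```bash
python3 s.py 6
```

```text
34.35 q1,6 [  3.1 146. ] p [626.4  33.5 207.5] [179.9  -0.   37.1] F [ 4.8 -3.6  3.7] T [-0.741 -1.013  0.289] Tz [0.254, 0.29, 0.272, 0.301, 0.291, 0.279, 0.341] op 30.6
```

send_rows(
  targets="0 0 0 -6 200; 0 0 0 -6 200; 0 0 0 -6 200",
)

```text
time: 34.72
ee_pos: [0.6261, 0.0332, 0.2075]
tcp_rot: [180.0, 0.0, 43.0]
wrist_force: [3.1, -4.6, 3.9]
opening: 0.0301
grasp_force: 29.7
```

```bash
python3 s.py 6
```

```text
35.02 q1,6 [  3.1 140. ] p [626.1  33.2 207.5] [180.   0.  43.] F [ 3.1 -4.5  4. ] T [-1.    -0.715 -0.124] Tz [-0.135, -0.158, -0.148, -0.097, -0.113, -0.126, -0.093] op 30.0
```

send_rows(
  targets="0 0 0 0 100; 0 0 0 0 100; 0 0 0 0 100; 0 0 -25 0 100; 0 0 -50 -5 100; -10 4 -50 -15.5 100; -30 11 -50 -26 100; -50 19 -50 -36.5 100; -70 26 -50 -47 100; -90 34 -50 -57.5 100; -110 41 -50 -68 100; -130 49 -50 -78.5 100; -142.9 53.7 -50 -89 100; -142.9 53.7 -50 -99.5 100; -142.9 53.7 -50 -110 100; -142.9 53.7 -50 -120.5 100; -142.9 53.7 -50 -131 100; -142.9 53.7 -50 -141.5 100; -142.9 53.7 -50 -152 100; -142.9 53.7 -50 -162.5 100",
)

```text
time: 37.52
ee_pos: [0.5577, -0.1028, 0.2572]
tcp_rot: [180.0, -0.0, -154.2]
wrist_force: [-0.4, -0.4, -0.2]
opening: 0.0519
grasp_force: 0.0
```

send_rows(
  targets="0 0 0 -10.5 100; 0 0 0 -21 100; 0 0 0 -31.5 100; 0 0 0 -42 100; 0 0 0 -46.5 100; 0 0 0 -46.5 100",
)

```text
time: 38.28
ee_pos: [0.5577, -0.1029, 0.2571]
tcp_rot: [180.0, 0.0, -108.1]
wrist_force: [0.7, -0.2, 0.6]
opening: 0.0521
grasp_force: 0.0
```

```bash
python3 s.py 2
```

```text
38.38 q1,6 [-10.5 -82.2] p [ 557.7 -102.9  257.2] [ 180.     0.  -108.2] F [0.3 0.1 0.7] T [ 0.003 -0.004 -0.026] Tz [-0.04, -0.035, -0.003] op 52.1
```

send_rows(
  targets="0.1 -0.6 25 0 100; 0.1 -0.6 40 0 100; 0.1 -0.6 48.5 0 100; 0.1 -0.6 48.5 0 140; 0.1 -0.6 48.5 0 180; 0.1 -0.6 48.5 0 200; 0.1 -0.6 48.5 0 200; 0.1 -0.6 48.5 0 200",
)

```text
time: 39.38
ee_pos: [0.558, -0.1032, 0.2092]
tcp_rot: [180.0, 0.0, -108.1]
wrist_force: [-5.3, 0.9, 1.6]
opening: 0.0326
grasp_force: 30.5
```

```bash
python3 s.py 3
```

```text
39.52 q1,6 [-10.5 -82.4] p [ 558.  -103.2  209.3] [ 180.     0.  -108.1] F [-5.1  1.4  1.7] T [0.297 1.064 0.009] Tz [0.025, 0.021, 0.018, -0.029] op 32.7
```

send_rows(
  targets="0 0 0 0 130; 0 0 0 -10 130; 0 0 0 -12 200; 0 0 0 -12 200; 0 0 0 -12 200; 0 0 0 -12 200",
)

```text
time: 40.28
ee_pos: [0.558, -0.1033, 0.2095]
tcp_rot: [-180.0, -0.0, -96.3]
wrist_force: [-5.0, 0.8, 4.6]
opening: 0.0312
grasp_force: 30.5
```

```bash
python3 s.py 3
```

```text
40.42 q1,6 [-10.5 -94.2] p [ 558.  -103.3  209.5] [-180.    -0.   -96.3] F [-5.1  0.9  4.8] T [0.224 1.154 0.039] Tz [0.008, 0.037, 0.07, 0.042] op 31.5
```

send_rows(
  targets="0 0 0 0 130; 0 0 0 -6 130; 0 0 0 -6 200; 0 0 0 -6 200; 0 0 0 -6 200; 0 0 0 -6 200",
)

```text
time: 41.18
ee_pos: [0.558, -0.1033, 0.2091]
tcp_rot: [180.0, -0.0, -90.3]
wrist_force: [-5.0, 0.2, 4.6]
opening: 0.0306
grasp_force: 30.0
```

```bash
python3 s.py 2
```

```text
41.27 q1,6 [ -10.5 -100.2] p [ 558.  -103.3  209.2] [180.   -0.  -90.3] F [-4.8  0.3  4.5] T [0.121 1.15  0.011] Tz [0.031, -0.026, 0.029] op 30.5
```

send_rows(
  targets="0 0.7 0.1 10 200; 0 0.7 0.1 20 200; 0 0.7 0.2 30 200; 0 0.7 0.3 40 200; 0 0.7 0.3 50 200; 0 0.7 0.4 60 200; 0 0.7 0.5 70 200; 0 0.7 0.5 80 200; 0 0.7 0.6 90 200; 0 0.7 0.7 100 200; 0 0.7 0.7 110 200; 0 0.7 0.8 120 200; 0 0.7 0.9 130 200; 0 0.7 1 140 200; 0 0.7 1 150 200; 0 0.7 1.1 160 200; 0 0.7 1.1 165 200; 0 0.7 1.1 165 200; 0 0.7 1.1 165 200",
)

```text
time: 43.65
ee_pos: [0.5579, -0.1031, 0.208]
tcp_rot: [179.9, -0.0, 105.0]
wrist_force: [-0.8, 3.5, 5.0]
opening: 0.0307
grasp_force: 29.3
```

```bash
python3 s.py 3
```

```text
43.8 q1,6 [-10.5  64.6] p [ 557.9 -103.1  208. ] [179.9  -0.  104.9] F [-1.1  3.5  5.3] T [ 0.697  0.184 -0.066] Tz [-0.044, -0.087, -0.073, -0.058] op 30.6
```

send_rows(
  targets="0 0 0 8 200; 0 0 0 16 200; 0 0 0 24 200; 0 0 0 24 200; 0 0 0 24 200",
)

```text
time: 44.42
ee_pos: [0.5579, -0.1031, 0.2079]
tcp_rot: [180.0, -0.0, 81.1]
wrist_force: [-0.3, 4.3, 6.0]
opening: 0.0306
grasp_force: 30.1
```

```bash
python3 s.py 4
```

```text
44.62 q1,6 [-10.5  88.4] p [ 557.9 -103.1  207.9] [180.   -0.   81.1] F [0.3 4.4 5.3] T [ 0.826 -0.068  0.053] Tz [0.034, 0.109, 0.031, 0.079, 0.011] op 30.5
```

send_rows(
  targets="0 0 0 8 200; 0 0 0 16 200; 0 0 0 16 200; 0 0 0 16 200",
)

```text
time: 45.12
ee_pos: [0.5579, -0.1031, 0.2079]
tcp_rot: [180.0, -0.0, 65.2]
wrist_force: [1.3, 4.3, 5.6]
opening: 0.0305
grasp_force: 31.1
```

```bash
python3 s.py 4
```

```text
45.33 q1,6 [-10.5 104.4] p [ 557.9 -103.1  207.9] [180.   -0.   65.2] F [1.6 4.7 5.3] T [ 0.972 -0.351  0.169] Tz [0.196, 0.165, 0.183, 0.14, 0.161] op 30.6
```

send_rows(
  targets="0 0 0 4 200; 0 0 0 8 200; 0 0 0 8 200; 0 0 0 8 200",
)

```text
time: 45.82
ee_pos: [0.5579, -0.1031, 0.2078]
tcp_rot: [180.0, -0.0, 57.2]
wrist_force: [2.0, 5.5, 4.7]
opening: 0.0305
grasp_force: 31.7
```

```bash
python3 s.py 6
```

```text
46.12 q1,6 [-10.5 112.3] p [ 557.9 -103.1  207.8] [180.   -0.   57.2] F [2.2 5.  5. ] T [ 0.96  -0.442  0.234] Tz [0.22, 0.218, 0.229, 0.23, 0.248, 0.205, 0.29] op 30.8
```

All four nuts are nipped. I re-check the first pair, since the cover settled after they were set.

send_rows(
  targets="0 0 0 0 100; 0 0 0 0 100; 0 0 0 0 100; 0 0 -25 0 100; 0 0 -45 0 100; 15 12 -50 -7 100; 40 32 -50 -14 100; 65 52 -50 -21 100; 85 67.8 -50 -28 100; 85 67.8 -50 -28 100; 85 67.8 -50 -28 100",
)

```text
time: 47.5
ee_pos: [0.6604, -0.0695, 0.2575]
tcp_rot: [-180.0, 0.0, 84.8]
wrist_force: [-0.2, -0.5, 0.2]
opening: 0.0517
grasp_force: 0.0
```

```bash
python3 s.py 1
```

```text
47.55 q1,6 [-6.  89.2] p [660.2 -69.5 257.9] [-180.     0.    84.8] F [-0.1 -0.2  0.1] T [-0.018  0.02  -0.004] Tz [0.017, -0.026] op 51.6
```

send_rows(
  targets="0.6 0.2 25 0 100; 0.6 0.2 40 0 100; 0.6 0.2 49.5 0 100; 0.6 0.2 49.5 0 140; 0.6 0.2 49.5 0 180; 0.6 0.2 49.5 0 200; 0.6 0.2 49.5 0 200; 0.6 0.2 49.5 0 200; 0.6 0.2 49.5 2 200; 0.6 0.2 49.5 2 200",
)

```text
time: 48.8
ee_pos: [0.6605, -0.0687, 0.2092]
tcp_rot: [-180.0, 0.0, 82.9]
wrist_force: [-5.3, -0.6, 2.7]
opening: 0.029
grasp_force: 31.9
```

```bash
python3 s.py 4
```

```text
49.0 q1,6 [-5.9 91.2] p [660.5 -68.7 209.2] [-180.     0.    82.9] F [-5.5 -0.1  2.3] T [-0.077  1.163  0.229] Tz [0.224, 0.252, 0.187, 0.207, 0.275] op 29.2
```

send_rows(
  targets="0 0 0 0 100; 0 0 0 0 100; 0 0 0 0 100; 0 0 -25 0 100; 0 0 -45 0 100; 7 -20 -50 0 100; 21 -60 -50 -4 100; 35 -100 -50 -9 100; 47 -134 -50 -9 100; 50.6 -144 -50 -9 100; 50.6 -144 -50 -9 100; 50.6 -144 -50 -9 100",
)

```text
time: 50.5
ee_pos: [0.5253, -0.0008, 0.258]
tcp_rot: [180.0, 0.0, 91.9]
wrist_force: [0.0, 0.3, -0.3]
opening: 0.0518
grasp_force: 0.0
```

```bash
python3 s.py 1
```

```text
50.55 q1,6 [-0.1 88. ] p [525.2  -0.9 257.7] [-180.     0.    91.9] F [0.4 0.3 0.3] T [-0.007  0.004 -0.027] Tz [-0.043, -0.011] op 52.1
```

send_rows(
  targets="0 -1.4 25 0 100; 0 -1.4 40 0 100; 0 -1.4 49.5 0 100; 0 -1.4 49.5 0 140; 0 -1.4 49.5 0 180; 0 -1.4 49.5 0 200; 0 -1.4 49.5 0 200; 0 -1.4 49.5 0 200; 0 -1.4 49.5 2 200; 0 -1.4 49.5 2 200",
)

```text
time: 51.8
ee_pos: [0.5238, -0.0005, 0.2092]
tcp_rot: [179.9, 0.0, 89.9]
wrist_force: [5.5, -0.1, -1.5]
opening: 0.0299
grasp_force: 30.4
```

```bash
python3 s.py 4
```

```text
52.0 q1,6 [-0.1 90. ] p [ 5.238e+02 -5.000e-01  2.092e+02] [179.9   0.   89.9] F [ 5.8  0.2 -1.8] T [ 0.031 -1.064  0.112] Tz [0.148, 0.115, 0.071, 0.109, 0.115] op 29.4
```

send_rows(
  targets="0 0 0 4 200; 0 0 0 4 200; 0 0 0 4 200",
)

```text
time: 52.38
ee_pos: [0.5238, 0.0, 0.2092]
tcp_rot: [179.9, -0.1, 85.9]
wrist_force: [6.2, 3.1, -3.3]
opening: 0.0292
grasp_force: 30.7
```

```bash
python3 s.py 5
```

```text
52.62 q1,6 [-0. 94.] p [5.238e+02 1.000e-01 2.092e+02] [ 1.799e+02 -1.000e-01  8.590e+01] F [ 5.4  3.4 -1.9] T [ 0.709 -1.194  0.239] Tz [0.224, 0.273, 0.203, 0.191, 0.253, 0.288] op 29.5
```

send_rows(
  targets="0 0 0 0 100; 0 0 0 0 100; 0 0 0 0 100; 0 0 -25 0 100; 0 0 -45 0 100; 8 20 -50 -4 100; 24 58 -50 -10 100; 38 92 -50 -16.6 100; 41.6 99.7 -50 -16.6 100; 41.6 99.7 -50 -16.6 100; 41.6 99.7 -50 -16.6 100",
)

```text
time: 54.0
ee_pos: [0.6247, 0.0334, 0.2592]
tcp_rot: [180.0, 0.0, 102.4]
wrist_force: [0.7, 0.1, -0.6]
opening: 0.0516
grasp_force: 0.0
```

```bash
python3 s.py 1
```

```text
54.05 q1,6 [ 3.1 80.6] p [624.8  33.4 259.4] [180.    0.  102.4] F [ 0.2 -0.3 -0.1] T [-0.019  0.045 -0.001] Tz [-0.002, 0.0] op 52.1
```

send_rows(
  targets="-0.2 1.4 25 0 100; -0.2 1.4 40 0 100; -0.2 1.4 51 0 100; -0.2 1.4 51 0 140; -0.2 1.4 51 0 180; -0.2 1.4 51 0 200; -0.2 1.4 51 0 200; -0.2 1.4 51 0 200; -0.2 1.4 51 2 200; -0.2 1.4 51 2 200",
)

```text
time: 55.3
ee_pos: [0.6264, 0.0337, 0.2085]
tcp_rot: [-180.0, 0.0, 100.5]
wrist_force: [-5.6, -0.6, 1.8]
opening: 0.0303
grasp_force: 31.9
```

```bash
python3 s.py 5
```

```text
55.55 q1,6 [ 3.1 82.6] p [626.4  33.7 208.5] [-180.     0.   100.5] F [-5.7 -1.2  2.2] T [-0.24   1.202  0.201] Tz [0.229, 0.183, 0.19, 0.204, 0.193, 0.206] op 29.5
```

send_rows(
  targets="0 0 0 2.5 200; 0 0 0 2.5 200; 0 0 0 2.5 200",
)

```text
time: 55.92
ee_pos: [0.6264, 0.0337, 0.2085]
tcp_rot: [-180.0, 0.0, 98.0]
wrist_force: [-4.5, -1.4, 1.8]
opening: 0.0297
grasp_force: 32.7
```

```bash
python3 s.py 5
```

```text
56.17 q1,6 [ 3.1 85.1] p [626.4  33.7 208.5] [-180.    0.   98.] F [-5.5 -1.4  2.1] T [-0.262  1.13   0.336] Tz [0.328, 0.286, 0.381, 0.371, 0.351, 0.299] op 29.9
```

send_rows(
  targets="0 0 0 2.5 100; 0 0 0 2.5 100; 0 0 0 2.5 100; 0 0 -25 2.5 100; 0 0 -50 2.5 100; 0 0 -80 2.5 100; 0 0 -80 2.5 100; 0 0 -80 2.5 100",
)

```text
time: 57.18
ee_pos: [0.627, 0.0339, 0.287]
tcp_rot: [-180.0, -0.0, 95.5]
wrist_force: [0.8, 0.1, -1.0]
opening: 0.0518
grasp_force: 0.0
```

```bash
python3 s.py 1; python3 -c "
from workcell import ticket
print(ticket.job_done())"
```

```text
57.23 q1,6 [ 3.1 87.6] p [626.8  33.8 286.6] [-179.9   -0.    95.5] F [ 0.3 -0.3 -0.6] T [-0.021  0.003 -0.014] Tz [0.004, -0.031] op 52.0
the job is handed in; nothing more can be done
None
```

I handed the job in at 57 s with all four nuts tightened in cross order, but the +x,+y-side nut in world axes (third in the order) may be too tight: it last read 0.34 N m stopped against the 0.23 target. I had queued its release and the hand-in before seeing that reading, and the release rows commanded a further 2.5°; the other three read about 0.23–0.24, and I don't know the verdict.

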